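# Seat the round-bottomed pot in its rubber ring

### The arm

A 7-joint arm with a two-finger parallel gripper is mounted at the origin on a cart in front of the work surface, level with it; the furniture and walls round the work are solid. World frame = base frame: x ahead of the robot, y to its left, z up, the work surface at z = 0. Lengths are in m, angles in rad, forces in N, time in s.
With the tool pointing down it reaches from about 0.4 to 0.85 m from the base axis. Payload 10.4 kg.
Tool frame: the origin (TCP) lies at the very end of the fingers, on their centre line; the grasp point (between the pads) lies 19 mm behind it; z points along the fingers, y is the line along which they close (so a half turn about z gives the same grasp; the last joint's range is limited). The gripper opens to 87 mm and grips with 3 to 60 N. Pads are 19 mm wide; open, the fingers measure 117 mm over their backs; the gripper's body (75 mm by 190 mm) begins 51 mm behind the grasp point.
Start: joints at [-0.023, 0.332, -0.065, 1.46, 0.022, 1.35, -0.088], TCP at [0.625, 0, 0.223] pointing down, gripper open.
Joint ranges: [-2.6, 2.6], [-0.5, 2.12], [-1.47, 1.34], [0.16, 2.42], [-1.27, 4.41], [0.06, 2.06], [-2.6, 2.6]. Speed limits (rad/s): [2.22, 2.22, 2.79, 2.79, 3.14, 3.14, 3.14].

### API

Orientations are given as a unit quaternion [x, y, z, w].
In Python, from bench import r gives the robot as it stands.
- The arm moves only by the tool send_path, called after "Emit:" as name(argument=value, ...) on one line, values as JSON. Schema: {"type":"object","properties":{"increments":{"type":"object","properties":{"steps":{"type":"array","items":{"type":"array","items":{"type":"number"},"minItems":5,"maxItems":5},"minItems":1,"maxItems":12}},"additionalProperties":false,"required":["steps"]},"squeeze":{"type":"number"},"only":{"type":"string"},"quiet":{"type":"boolean"},"lines":{"type":"string"}},"required":["increments"],"additionalProperties":false}. increments is an object whose key "steps" holds a list of rows, 1 to 12 of them, each of 5 numbers: dx, dy, dz in parts of the range, where 1.0 means 30 cm, then a turn about the tool's z in parts of the range, where 1.0 means 2 rad, then the finger opening in m; each row is the pose to reach, as a shift and turn from the pose commanded when the call began, along the tool's axes at that moment; what a row does not reach only later rows make up. A row lasts 1/10 s, in which the tool goes at most 0.05 m and 0.15 rad, less where a joint would pass 70% of its speed; a pose out of reach is approached as far as the arm can. The fingers move at their own pace and stop on an object; squeeze is the grip in N (left out, the last holds). Time passes only in rows, so rows that do not move let the fingers close. The tool returns the time, the measured TCP pose, the force, the opening and the grip force at its end. only (a regular expression) keeps the lines of the reply that match it, lines (a string "A,B") keeps lines A to B, and quiet returns only ok. A shift or turn number past 1, either way, is cut back to 1. Input that does not fit is refused with a message, and nothing moves.
- r.read_state(): the state, without advancing time (a new reading comes with each control period).
- r.camera(name): name is "scene" or "side" or "wrist"; returns a dict with "img" (400x640x3 uint8, red, green, blue), "fx", "fy", "cx", "cy" (pixels), "pose" (4x4, takes a point from camera to world coordinates). Camera axes: x right, y down, z forward; pixel columns grow to the right and rows downward; lengths in m; the calibration is good to about 2 mm. A picture is of the moment at which its call begins. There is no depth.
- r.close_job(): hands the job in; it is judged then, once.
Trained networks look in the newest picture that a camera, given by its name, has taken for a name from the list of things; names that differ only in an ending like _2 or _b are one class to them, and where a whole thing is asked for, a point or a joint stands for the part that bears it (a point fixed in the world has none). Each returns a list of dicts, best first, with "p" (0 to 1); they miss things now and then, are a little off and sometimes report something else, mostly with a low value. They report only what shows in the picture. A call takes as long as a camera call. They do not tell look-alikes from the thing itself.
- r.recognise(camera, label): "position" ([column, row] as shares, 0 to 1, of the picture: columns of its width, rows of its height, amid what is visible of it).
- r.regions_of(camera, label): "pixels" (400x640 bool, what is visible of it) and "position" ([column, row] as shares, 0 to 1, of the picture: columns of its width, rows of its height, amid what is visible of it).
The state is a dict: "time": time; "joint_positions": joint angles; "joint_vel": joint speeds; "joint_torque": joint torques, N m; "ee_pos": TCP position; "eef_rot": TCP orientation; "ft_force": force on the tool from outside, world axes, zero at the start; "torque": the same for the moment, N m; "width": finger opening in m; "grip_force": force on a finger pad.
Only numpy, scipy, OpenCV 4.12 (cv2) and the standard library are available. Lean on these libraries where they do the work, as an engineer would, in place of code of your own. Each camera call takes 0.05 s, during which the arm holds its last target. There are 200 camera calls.

### The job

The round-bottomed steel pot will not stand still on the bench. Pick it up and set it down gently, without dropping it, in the wide-holed of the two black rubber support rings, so that it sits level and centred with its mouth up, and let go of it; leave the small ring with the narrow hole where it is.

Things in the scene. Friction and masses are not known exactly. Their poses are not given: they have to be found in the camera images.
- pot: Plain grey steel pot, about 0.3 kg, 95 mm high: a 64 mm ball-shaped bulb, above it a straight neck of 40 mm outside diameter from 57 mm up to the rim; grip from above across the neck, 60 to 92 mm up. Heavy bottom: on the bench it stands upright but rocks and rolls easily. Origin: lowest point of the bulb, on the axis; z runs up the axis to the mouth.
- ring_wide: Black rubber support ring, 90 mm outside diameter, 25 mm high, with a round through hole of 48 mm diameter: the one that fits the pot. Seated in it the bulb touches the hole's upper edge all round and the pot's lowest point is about 14 mm above the bench. Origin: centre of its underside; z up.
- ring_narrow: Loose black rubber support ring lying flat on the bench, 64 mm outside diameter, 25 mm high, with a round through hole of only 24 mm diameter: the wrong one. Origin: centre of its underside; z up.
- press_ball (a point): Obstacle, not handled: centre of the black 30 mm ball that ends the fixed lever of the green hand press, right of the work. The lever, a 12 mm rod, runs from the ball away from the robot and down to the press's head (0.21 m high); nothing of the press is more than 20 mm higher than this point, or nearer the robot. The machine left of the work is about 0.2 m high in front.
Not all that is in view belongs to the job. Several things have the shape of the pot; the one meant has the colours described above.

How it is judged:
At the end, for the whole second after the job is handed in: The pot is at rest in the wide-holed ring, mouth up, tilted less than 10 degrees, its lowest point within 12 mm of the ring's axis and 8 to 20 mm above the ring's underside; the ring lies flat on the bench (horizontal distance between pot and ring_wide below 0.012 m and z of pot in the frame of ring_wide between 0.008 and 0.02 m and angle between pot's own z axis and vertical below 0.1745 rad and angle between ring_wide's own z axis and vertical below 0.1 rad and height (world z) of ring_wide below 0.008 m and linear speed of pot below 0.03 m/s); the robot touches nothing.
It fails at once if the pot is dropped: it moves faster than 0.6 m/s while the fingers do not hold it (a fall of about 18 mm) (linear speed of pot above 0.6 m/s and contact force between pot and the fingers below 0.05 N).
It fails at once if the narrow ring is shifted by more than 30 mm (distance of ring_narrow from where it was at the start of the episode above 0.03 m).
It also fails if it takes over 43 s, if anything falls off the work surface, if the arm or the gripper's body presses on something with over 40 N, if the wrist force passes 120 N, or if a joint passes its speed limit or range.

## Working session

There is one attempt and no reset: what is moved stays moved. The work goes in short steps, Python scripts to look and compute and a tool call to move; the robot and the scene stay as the last step left them, time stands still between calls to the robot, and variables do not carry over. Pictures are saved under pics/ and viewed, at most 10 in all, crops included, and the job is handed in when it is done.

```bash
mkdir -p pics
```

Create h.py:
```python
import numpy as np, cv2
from bench import r
def ray(c,u,v):
    T=np.array(c['pose']);d=T[:3,:3]@np.array([(u-c['cx'])/c['fx'],(v-c['cy'])/c['fy'],1]);return T[:3,3],d/np.linalg.norm(d)
def onz(c,u,v,z):
    o,d=ray(c,u,v);return o+d*(z-o[2])/d[2]
def tri(rs):
    A=sum(np.eye(3)-np.outer(d,d) for o,d in rs);b=sum((np.eye(3)-np.outer(d,d))@o for o,d in rs);p=np.linalg.solve(A,b)
    return p,[float(np.linalg.norm(np.cross(p-o,d))) for o,d in rs]
def proj(c,p):
    T=np.array(c['pose']);q=T[:3,:3].T@(np.array(p)-T[:3,3]);return c['fx']*q[0]/q[2]+c['cx'],c['fy']*q[1]/q[2]+c['cy']
```

Run:
```python
from h import *
np.set_printoptions(precision=3,suppress=True)
ims=[]
for n in ["scene","side","wrist"]:
    c=r.camera(n);ims.append(c['img']);print(n,c['fx'],np.array(c['pose']))
    cv2.imwrite(f'pics/{n}0.png',c['img'][:,:,::-1])
    for l in ["pot","ring_wide","ring_narrow","press_ball"]:
        for d in r.regions_of(n,l) if l!="press_ball" else r.recognise(n,l):
            u,v=d['position'][0]*640,d['position'][1]*400
            s=''
            if 'pixels' in d:
                ys,xs=np.nonzero(d['pixels']); s=(xs.min(),xs.max(),ys.min(),ys.max(), c['img'][d['pixels']].mean(0).round())
            print(n,l,round(d['p'],2),round(u),round(v),s,onz(c,u,v,.04))
s=r.read_state();print(s['ee_pos'],s['eef_rot'])
```

```text
scene 426.6556928297147 [[-0.827 -0.427  0.365  0.229]
 [-0.562  0.641 -0.523  0.517]
 [-0.011 -0.638 -0.77   0.904]
 [ 0.     0.     0.     1.   ]]
scene pot 0.97 362 289 (np.int64(351), np.int64(378), np.int64(266), np.int64(301), array([99., 98., 97.])) [0.424 0.105 0.04 ]
scene pot 0.94 310 212 (np.int64(302), np.int64(325), np.int64(195), np.int64(226), array([48., 72., 50.])) [ 0.646 -0.006  0.04 ]
scene pot 0.46 307 263 (np.int64(295), np.int64(322), np.int64(253), np.int64(280), array([70., 68., 66.])) [0.566 0.12  0.04 ]
scene ring_wide 0.81 267 246 (np.int64(251), np.int64(287), np.int64(232), np.int64(267), array([70., 68., 66.])) [0.674 0.135 0.04 ]
scene ring_narrow 0.79 304 262 (np.int64(296), np.int64(321), np.int64(253), np.int64(280), array([66., 64., 62.])) [0.573 0.12  0.04 ]
side 481.85537911095236 [[-0.894 -0.216  0.392  0.19 ]
 [-0.448  0.427 -0.785  0.788]
 [ 0.002 -0.878 -0.479  0.662]
 [ 0.     0.     0.     1.   ]]
side pot 0.9 380 298 (np.int64(362), np.int64(394), np.int64(270), np.int64(318), array([105., 103., 103.])) [0.423 0.088 0.04 ]
side pot 0.88 30
[... 402 characters left out ...]
9256 [[ 1.     0.001  0.001  0.624]
 [ 0.001 -0.969 -0.247  0.067]
 [ 0.     0.247 -0.969  0.384]
 [ 0.     0.     0.     1.   ]]
wrist pot 0.96 331 189 (np.int64(306), np.int64(359), np.int64(161), np.int64(223), array([66., 96., 65.])) [ 0.637 -0.007  0.04 ]
wrist pot 0.81 122 98 (np.int64(75), np.int64(168), np.int64(68), np.int64(128), array([101.,  99.,  97.])) [0.412 0.093 0.04 ]
wrist ring_wide 0.64 379 58 (np.int64(328), np.int64(408), np.int64(25), np.int64(111), array([93., 86., 83.])) [0.686 0.132 0.04 ]
wrist ring_narrow 0.83 264 74 (np.int64(241), np.int64(299), np.int64(51), np.int64(112), array([97., 90., 87.])) [0.565 0.117 0.04 ]
[0.625 0.    0.223] [0.707 0.707 0.    0.   ]
```

View pics/scene0.png

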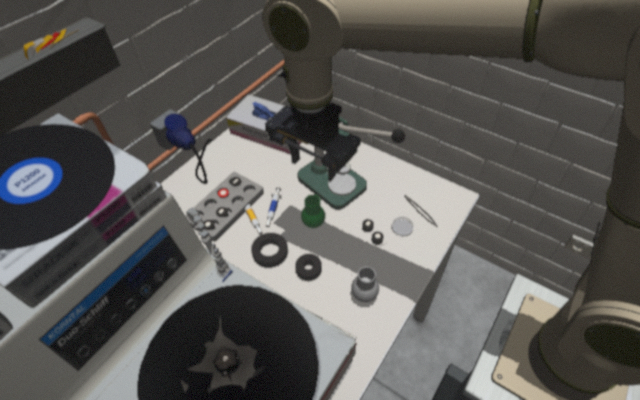

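View pics/side0.png

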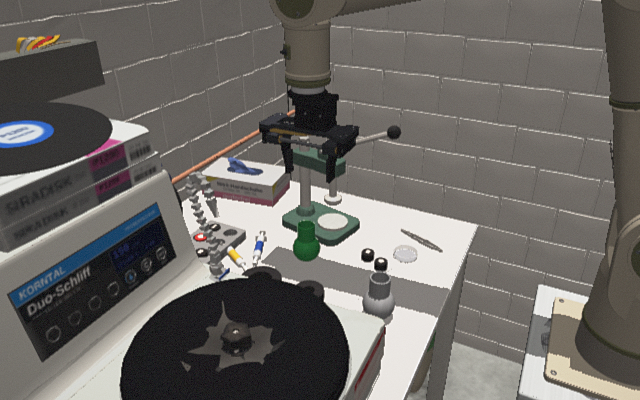

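View pics/wrist0.png

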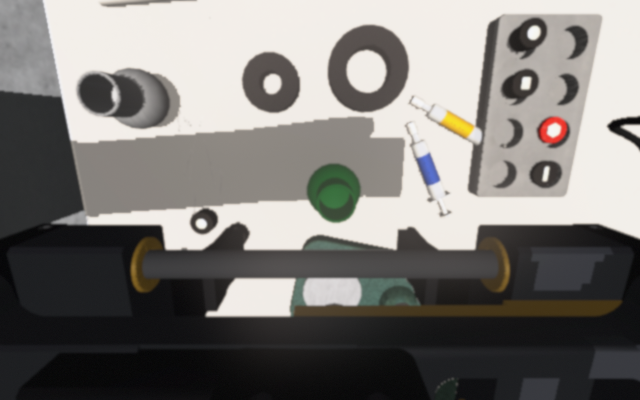

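Run:
```python
from h import *
np.set_printoptions(precision=3,suppress=True)
C={n:r.camera(n) for n in ["scene","side","wrist"]}
def crop(n,x,y,w,h): return cv2.resize(C[n]['img'][y:y+h,x:x+w,::-1],(390,290),interpolation=cv2.INTER_CUBIC)
m=np.vstack([np.hstack([crop('scene',285,180,120,90),crop('scene',290,225,120,90)]),np.hstack([crop('side',285,230,120,90),crop('wrist',60,40,120,90)])])
cv2.imwrite('pics/crop.png',m)
print('ball',tri([ray(C['scene'],398,135),ray(C['side'],394,132)]))
for uv in [(355,345),(205,275),(240,287)]: print('mach',onz(C['scene'],*uv,.2))
for uv in [(385,322),(130,385)]: print('mach side',onz(C['side'],*uv,.2))
print('ring wide', [onz(C[n],*uv,z) for n,uv,z in [('wrist',(368,68),.025),('scene',(269,249),.02)]])
print('rings tri',tri([ray(C['wrist'],366,71),ray(C['scene'],269,246)]),'narrow',tri([ray(C['wrist'],271,83),ray(C['scene'],308,265)]))
```

```text
ball (array([ 0.484, -0.112,  0.305]), [0.00048794931680709873, 0.00048794931680712383])
mach [0.345 0.276 0.2  ]
mach [0.647 0.32  0.2  ]
mach [0.576 0.302 0.2  ]
mach side [0.339 0.311 0.2  ]
mach side [0.568 0.543 0.2  ]
ring wide [array([0.676, 0.126, 0.025]), array([0.675, 0.13 , 0.02 ])]
rings tri (array([0.676, 0.124, 0.024]), [0.0019622095785854048, 0.0019622095785857435]) narrow (array([0.569, 0.111, 0.017]), [0.0006811628364149449, 0.0006811628364148192])
```

View pics/crop.png

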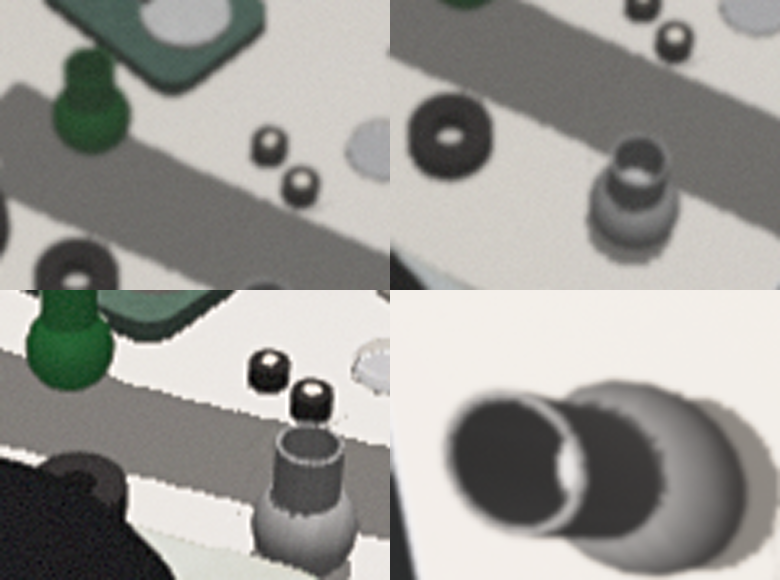

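The things shaped like the pot are the green one at scene (310,212) and the plain grey one at scene (362,289) / wrist (122,98). The grey one fits, since the crop shows bare steel with an open mouth. The wide ring is at scene (269,247) and the narrow one at (308,265).

Run:
```python
from h import *
np.set_printoptions(precision=3,suppress=True)
C={n:r.camera(n) for n in ["scene","side","wrist"]}
R=[ray(C['scene'],366.3,274),ray(C['side'],380,278),ray(C['wrist'],98.8,93.4)]
print('rim all',tri(R));print(tri(R[:2]));print(tri(R[::2]))
print('bulb',tri([ray(C['scene'],364.5,291),ray(C['wrist'],138,98),ray(C['side'],379,303)]))
print('spine top',tri([ray(C['scene'],195,215),ray(C['side'],195,180)]),'base',tri([ray(C['scene'],226,274),ray(C['side'],218,272)]))
```

```text
rim all (array([0.424, 0.094, 0.092]), [0.000881519659334968, 0.0005324642186942385, 0.0004405656249814741])
(array([0.423, 0.096, 0.095]), [0.00016997317754166382, 0.00016997317754160554])
(array([0.423, 0.094, 0.092]), [0.0005800982476273422, 0.0005800982476273622])
bulb (array([0.422, 0.096, 0.029]), [0.00509066636659164, 0.002085569184343714, 0.0039046999365477163])
spine top (array([0.669, 0.282, 0.328]), [0.0009570074146562216, 0.0009570074146562228]) base (array([0.64 , 0.286, 0.163]), [0.0035809904263707126, 0.00358099042637077])
```

The manual's scale: shifts go in shares of 30 cm and turns go in shares of 2 rad. Converting my numbers, -0.202 m / 0.3 = -0.6733, 0.095 m / 0.3 = 0.3167.

Emit:
send_path(increments={"steps": [[0.1333,-0.0667,0,0,0.087],[0.2333,-0.2,0,0,0.087],[0.3,-0.3333,0,0,0.087],[0.3167,-0.4667,0,0,0.087],[0.3167,-0.6,0,0,0.087],[0.3167,-0.6733,0,0,0.087],[0.3167,-0.6733,0,0,0.087],[0.3167,-0.6733,0,0,0.087],[0.3167,-0.6733,0,0,0.087]]}, squeeze=15)

```text
time: 1.95
ee_pos: [0.4238, 0.095, 0.2227]
eef_rot: [0.707, 0.707, 0.0, 0.0]
ft_force: [-0.0, 0.1, 0.3]
width: 0.0872
grip_force: 0.0
```

Run:
```python
from h import *
np.set_printoptions(precision=3,suppress=True)
c=r.camera('wrist');cv2.imwrite('pics/w1.png',c['img'][:,:,::-1]);print(proj(c,[.423,.0945,.095]),proj(c,[.676,.125,.025]),r.read_state()['ee_pos'])
```

```text
(np.float64(320.17341744534593), np.float64(194.7112870358935)) (np.float64(535.8442602821717), np.float64(155.82587922524928)) [0.424 0.095 0.223]
```

View pics/w1.png

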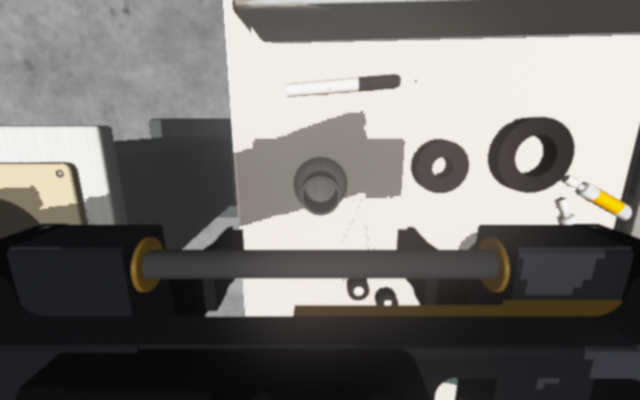

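The predicted rim pixel (320,195) agrees with the mouth seen at about (320,192). The pot is centred between the fingers, so I'll go down and grip.

Converted, 0.161 m / 0.3 = 0.5367, 0.08 m / 0.3 = 0.2667.

Emit:
send_path(increments={"steps": [[0.0033,0,0.1333,0,0.087],[0.0033,0,0.2667,0,0.087],[0.0033,0,0.4,0,0.087],[0.0033,0,0.4833,0,0.087],[0.0033,0,0.5367,0,0.087],[0.0033,0,0.5367,0,0.087],[0.0033,0,0.5367,0,0.06],[0.0033,0,0.5367,0,0.05],[0.0033,0,0.5367,0,0.045],[0.0033,0,0.5367,0,0.03],[0.0033,0,0.5367,0,0.03],[0.0033,0,0.5367,0,0.03]]}, squeeze=20)

```text
time: 3.2
ee_pos: [0.4231, 0.096, 0.0618]
eef_rot: [0.707, 0.707, 0.0, 0.0]
ft_force: [-0.1, 0.1, 0.8]
width: 0.047
grip_force: 0.0
```

Emit:
send_path(increments={"steps": [[0,0,0,0,0.03],[0,0,0,0,0.03],[0,0,0,0,0.03]]}, squeeze=20)

```text
time: 3.5
ee_pos: [0.4231, 0.096, 0.0616]
eef_rot: [0.707, 0.707, 0.0, 0.0]
ft_force: [-0.5, -0.3, 1.2]
width: 0.04
grip_force: 20.0
```

Converted, 0.17 m / 0.3 = 0.5667, 0.165 m / 0.3 = 0.55.

Emit:
send_path(increments={"steps": [[0,0,-0.0333,0,0.03],[0,0,-0.1,0,0.03],[0,0,-0.2,0,0.03],[0,0,-0.3,0,0.03],[0,0.1,-0.3333,0,0.03],[0.0333,0.2,-0.3333,0,0.03],[0.0333,0.3,-0.3333,0,0.03],[0.0333,0.4,-0.3333,0,0.03],[0.0667,0.5,-0.3333,0,0.03],[0.0667,0.55,-0.3333,0,0.03],[0.0667,0.5667,-0.3333,0,0.03],[0.0667,0.5667,-0.3333,0,0.03]]}, squeeze=20)

```text
time: 4.7
ee_pos: [0.5929, 0.1158, 0.1614]
eef_rot: [0.707, 0.707, -0.0, -0.0]
ft_force: [0.2, 0.8, -2.8]
width: 0.0394
grip_force: 20.0
```

Run:
```python
from h import *
C={n:r.camera(n) for n in ["wrist","scene","side"]}
a=C['wrist']['img'][:240,150:550];b=C['scene']['img'][170:290,220:420];d=C['side']['img'][170:290,220:420]
f=lambda x:cv2.resize(x,(400,240),interpolation=cv2.INTER_CUBIC)
cv2.imwrite('pics/m2.png',np.vstack([a,np.zeros((0,400,3),np.uint8)]).copy()[:,:,::-1])
cv2.imwrite('pics/m3.png',np.vstack([np.hstack([f(b),f(d)]),np.hstack([a,a*0])])[:,:,::-1])
for n in ["wrist","scene","side"]:
    for l in ["ring_wide","pot"]:
        for q in r.regions_of(n,l):
            ys,xs=np.nonzero(q['pixels']);print(n,l,round(q['p'],2),xs.min(),xs.max(),ys.min(),ys.max())
    print(n,'pred ring',proj(C[n],[.676,.125,.025]))
```

```text
wrist ring_wide 0.69 358 450 135 225
wrist ring_wide 0.44 273 366 184 304
wrist pot 0.64 348 364 285 304
wrist pot 0.61 274 367 183 305
wrist pred ring (np.float64(404.7772400866618), np.float64(183.18962693333643))
scene ring_wide 0.82 251 287 231 267
scene pot 0.73 283 311 211 248
scene pred ring (np.float64(269.51986622499186), np.float64(246.23920274807014))
side ring_wide 0.89 243 281 266 279
side pot 0.88 281 312 210 259
side pot 0.73 303 320 224 261
side pred ring (np.float64(260.5290990107201), np.float64(278.32393228711317))
```

View pics/m3.png

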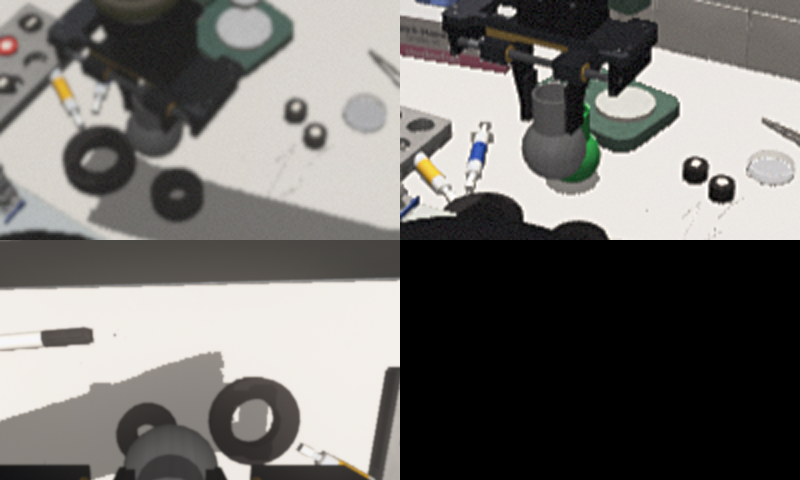

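Run:
```python
from h import *
from scipy.optimize import least_squares
C={n:r.camera(n) for n in ["wrist","scene"]}
t=np.linspace(0,6.28,181)
def bb(c,p):
    P=np.array([proj(c,[p[0]+.045*np.cos(a),p[1]+.045*np.sin(a),p[2]+z]) for a in t for z in (0,.025)])
    return np.array([P[:,0].min(),P[:,0].max(),P[:,1].min(),P[:,1].max()])
m={'wrist':[357.5,450.5,134.5,225.5],'scene':[250.5,287.5,230.5,267.5]}
for k in (['wrist'],['scene'],['wrist','scene']):
    s=least_squares(lambda p:np.concatenate([bb(C[n],p)-m[n] for n in k]+[[p[2]*300]]),[.676,.125,0]);print(k,s.x.round(4),s.fun.round(1))
print(r.read_state()['ee_pos'])
```

```text
['wrist'] [0.6767 0.1263 0.    ] [-0.4  0.4  0.4 -0.4  0. ]
['scene'] [0.6785 0.1254 0.    ] [-0.3  0.3  0.4 -0.3  0. ]
['wrist', 'scene'] [6.768e-01 1.263e-01 6.000e-04] [-0.3  0.6  0.4 -0.3 -0.1  0.6  0.8  0.1  0.2]
[0.59295348 0.11601405 0.16170083]
```

Converted, 0.084 m / 0.3 = 0.28, 0.01 m / 0.3 = 0.0333.

Emit:
send_path(increments={"steps": [[0.0167,0.1,0,0,0.03],[0.0333,0.2,0,0,0.03],[0.0333,0.2667,0,0,0.03],[0.0333,0.28,0,0,0.03],[0.0333,0.28,0.0667,0,0.03],[0.0333,0.28,0.1333,0,0.03],[0.0333,0.28,0.1833,0,0.03],[0.0333,0.28,0.2267,0,0.03],[0.0333,0.28,0.2533,0,0.03],[0.0333,0.28,0.2633,0,0.03],[0.0333,0.28,0.2667,0,0.03],[0.0333,0.28,0.2667,0,0.03]]}, squeeze=20)

```text
time: 6.45
ee_pos: [0.6774, 0.1261, 0.0822]
eef_rot: [0.707, 0.707, 0.0, 0.0]
ft_force: [-0.2, -0.5, -2.9]
width: 0.0397
grip_force: 20.0
```

Emit:
send_path(increments={"steps": [[0,0,0.0033,0,0.03],[0,0,0.0067,0,0.03],[0,0,0.01,0,0.03],[0,0,0.01,0,0.03]]}, squeeze=20)

```text
time: 6.85
ee_pos: [0.677, 0.126, 0.0785]
eef_rot: [0.707, 0.707, -0.0, -0.0]
ft_force: [0.0, 0.3, -2.2]
width: 0.0393
grip_force: 20.0
```

Converted, 0.002 m / 0.3 = 0.0067, 0.001 m / 0.3 = 0.0033.

Emit:
send_path(increments={"steps": [[0,0,0.0033,0,0.03],[0,0,0.0067,0,0.03],[0,0,0.0067,0,0.03]]}, squeeze=20)

```text
time: 7.15
ee_pos: [0.6773, 0.1264, 0.077]
eef_rot: [0.707, 0.707, 0.0, 0.0]
ft_force: [0.3, 0.8, 1.1]
width: 0.04
grip_force: 20.0
```

Emit:
send_path(increments={"steps": [[0,0,0.0033,0,0.03],[0,0,0.0033,0,0.03],[0,0,0.0033,0,0.03]]}, squeeze=20)

```text
time: 7.45
ee_pos: [0.6775, 0.1266, 0.0764]
eef_rot: [0.707, 0.707, 0.001, 0.0]
ft_force: [-0.1, 2.5, 5.1]
width: 0.0396
grip_force: 20.0
```

Run:
```python
from h import *
C={n:r.camera(n) for n in ["scene","side"]}
b=C['scene']['img'][190:280,220:340];d=C['side']['img'][200:290,210:330]
f=lambda x:cv2.resize(x,(400,300),interpolation=cv2.INTER_CUBIC)
cv2.imwrite('pics/m4.png',np.hstack([f(b),f(d)])[:,:,::-1])
```

```text
(no output)
```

View pics/m4.png

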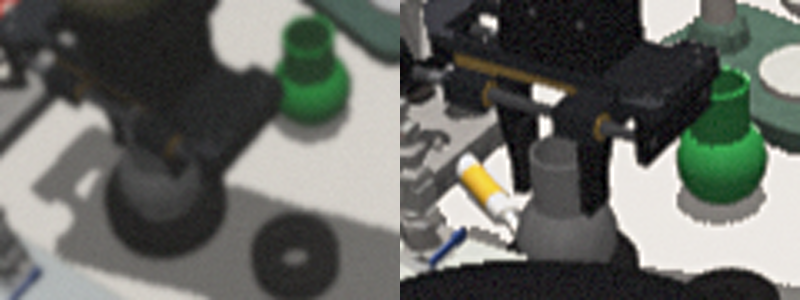

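The pot is seated: it is supported at a height of 14.8 mm and its weight is carried. I'll release it.

Emit:
send_path(increments={"steps": [[0,0,0,0,0.042],[0,0,0,0,0.045],[0,0,0,0,0.05],[0,0,0,0,0.06],[0,0,0,0,0.087],[0,0,0,0,0.087],[0,0,0,0,0.087],[0,0,0,0,0.087]]}, squeeze=5)

```text
time: 8.35
ee_pos: [0.677, 0.126, 0.0756]
eef_rot: [0.707, 0.707, 0.0, 0.0]
ft_force: [-0.0, -0.7, 0.2]
width: 0.0816
grip_force: 0.0
```

Converted, -0.15 m / 0.3 = -0.5, -0.14 m / 0.3 = -0.4667.

Emit:
send_path(increments={"steps": [[0,0,-0.0333,0,0.087],[0,0,-0.1,0,0.087],[0,0,-0.2,0,0.087],[0,0,-0.3333,0,0.087],[0,0,-0.4667,0,0.087],[0,0,-0.5,0,0.087],[-0.1,0,-0.5,0,0.087],[-0.2333,0,-0.5,0,0.087],[-0.3333,0,-0.5,0,0.087],[-0.3333,0,-0.5,0,0.087]]})

```text
time: 9.35
ee_pos: [0.6771, 0.0193, 0.2261]
eef_rot: [0.71, 0.704, -0.001, 0.001]
ft_force: [-0.3, -0.9, -0.8]
width: 0.087
grip_force: 0.0
```

Run:
```python
from h import *
C={n:r.camera(n) for n in ["wrist","scene"]}
d=C['scene']['img'][200:290,220:340];b=C['wrist']['img'];pw=proj(C['wrist'],[.677,.126,.08]);print(pw,[proj(C[n],[.677,.126,.109]) for n in C])
x,y=int(max(0,min(520,pw[0]-60))),int(max(0,min(310,pw[1]-45)));print(x,y)
f=lambda x:cv2.resize(x,(400,300),interpolation=cv2.INTER_CUBIC)
cv2.imwrite('pics/m5.png',np.hstack([f(d),f(b[y:y+90,x:x+120])])[:,:,::-1])
```

```text
(np.float64(320.0570534712635), np.float64(79.29102329431458)) [(np.float64(320.1080964120648), np.float64(74.66425542099365)), (np.float64(264.737240991316), np.float64(226.21793183214075))]
260 34
```

View pics/m5.png

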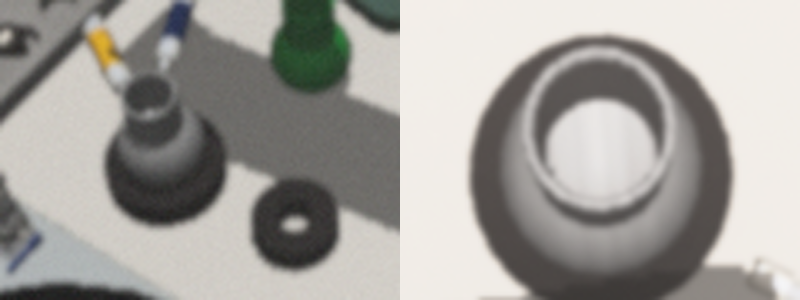

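The mouth is at wrist (320,72) against a predicted (320,75), and at scene (264,228) against (265,226). The pot stands upright and centred in the wide ring, and the narrow ring has not moved.

```bash
python3 -c "from bench import r;print(r.close_job())"
```

```text
the job is handed in; nothing more can be done
None
```

The grey steel pot is seated upright and centred in the wide-holed ring and released, the narrow ring is where it was, and the job was handed in at about 9.5 s; no verdict was returned.

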